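# Swing the strap over a sawn aluminium billet and lock the cam lever

### The arm

A 6-joint arm with a two-finger parallel gripper is mounted at the origin on the work surface. World frame = base frame: x ahead of the robot, y to its left, z up, the work surface at z = 0. Lengths are in m, angles in rad, forces in N, time in s.
With the tool pointing down it reaches from about 0.35 to 0.775 m from the base axis. Payload 5.5 kg.
Tool frame: the origin (TCP) lies at the very end of the fingers, on their centre line; the grasp point (between the pads) lies 19 mm behind it; z points along the fingers, y is the line along which they close (so a half turn about z gives the same grasp; the last joint's range is limited). The gripper opens to 85 mm and grips with 20 to 120 N. Pads are 22 mm wide; open, the fingers measure 114 mm over their backs; the gripper's body (76 mm by 85 mm) begins 54 mm behind the grasp point. The pads swing forward as they close: fully open they stand 13 mm farther back than shut.
Start: joints at [0.996, 0.313, 0.046, 1.304, 0, 1.431], TCP at [0.242, 0.522, 0.231] pointing down, gripper open.
Joint ranges: [-2.76, 2.76], [-0.86, 1.69], [-1.03, 1.26], [-2.2, 2.34], [-1.47, 1.5], [-3.14, 3.14]. Speed limits (rad/s): [2.57, 2.57, 3.14, 3.14, 3.14, 3.14].

### API

Orientations are given as a unit quaternion [w, x, y, z].
In Python, from workcell import env, cams, ticket, spotter gives the robot as it stands.
- The arm moves only by the tool jog_arm, never from a script. Its argument "increments" is a list that holds one entry, the list of rows, each a list of 7 numbers: the shift along the tool's x, y, z in units of 0.25 m (1.0 is 0.25 m), then the turn, a rotation vector about the tool's x, y, z in units of 180 degrees (1.0 is 180 degrees), then the closure in counts, from 0 (fully open) to 255 (shut). A call has 1 to 20 rows; each row shifts and turns the commanded pose from where the row before left it, along the tool's axes as they then stand; what a row does not reach is not made up. A row lasts 1/10 s, in which the tool goes at most 50 mm and 8.59 degrees, less where a joint would pass 70% of its speed; a pose out of reach is approached as far as the arm can. A call with a number of a shift or a turn outside -1 to 1 is refused whole. A call with a gripper value outside its range is refused whole. The fingers move at their own pace and stop on an object; "force" is the grip in N (left out, the last holds). Time passes only in rows, so rows that do not move let the fingers close. It gives the time, the measured TCP pose, the force, the opening and the grip force at its end, in the units of the state.
- env.get_state(): the state, without advancing time (a new reading comes with each control period).
- cams.read_camera(name): name is "scene" or "top" or "wrist"; returns a dict with "pixels" (420x560x3 uint8, red, green, blue), "fx", "fy", "cx", "cy" (pixels), "k1" (the pictures are not rectified: a ray, as slopes to the right and down, at radius r is drawn at 1 + k1 r^2 times it, then the intrinsics apply), "xyz" and "attitude" of the camera in the world; the wrist camera has in their place "mount" (4x4, takes a point from camera to tool coordinates, whose origin is the TCP and whose axes are the flange's). Camera axes: x right, y down, z forward; pixel columns grow to the right and rows downward; lengths in m; the calibration is good to about 2 mm. A picture is of the moment at which its call begins: read the wrist's pose just before it. There is no depth.
- ticket.hand_in(): hands the job in; it is judged then, once.
Trained networks look in the newest picture that a camera, given by its name, has taken for a name from the list of things; names that differ only in an ending like _2 or _b are one class to them, and where a whole thing is asked for, a point or a joint stands for the part that bears it (a point fixed in the world has none). Each returns a list of dicts, best first, with "conf" (0 to 1); they miss things now and then, are a little off and sometimes report something else, mostly with a low value. They report only what shows in the picture. A call takes as long as a camera call.
- spotter.find_in(target, camera): "uv" ([column, row] in pixels, amid what is visible of it).
- spotter.cut_out(target, camera): "region" (420x560 bool, what is visible of it) and "uv" ([column, row] in pixels, amid what is visible of it).
- spotter.landmark_of(target, camera): "uv" ([column, row] in pixels: a listed point, or the origin of a listed thing).
The state is a dict: "clock": time; "joint_pos": joint angles; "qvel": joint speeds; "tau": joint torques, N m; "tcp_pos": TCP position; "orientation": TCP orientation; "wrist_force": force on the tool from outside, world axes, zero at the start; "ft_torque": the same for the moment, N m; "finger_gap": finger opening in m; "grip_force": force on a finger pad.
Only numpy, scipy, OpenCV 4.12 (cv2) and the standard library are available. Lean on these libraries where they do the work, as an engineer would, in place of code of your own. Each camera call takes 0.05 s, during which the arm holds its last target. There are 200 camera calls.

### The job

Clamp the aluminium billet that lies in the vee of the fixture: push the swung-away steel strap round over the billet with a finger until it comes against its stop, and only then push the raised cam lever fully down so that the strap's pad presses on the billet. Leave the billet lying where it is in its vee, and leave the standing stock and the caliper where they are; finish with the hand clear.

Things in the scene. Friction and masses are not known exactly. Their poses are not given: they have to be found in the camera images.
- fixture: Clamping fixture bolted to the bench: dark steel plate 210 x 110 x 12 mm. Origin at the centre of its underside, on the bench; its x runs along the 210 mm length, z up. A steel vee block (78 x 46 mm, flank tops 50 mm above the bench) stands at x = +50 mm, a round pivot post (28 mm thick) at x = -70 mm, both on y = 0. A 10 mm upright steel pin at x = -35, y = -20 mm, 102 mm high, is the strap's stop. The plate is fixed and does not move.
- strap_pivot (a point): Point on the strap's vertical pivot axis at the height of the strap's top face (106 mm above the bench); fixture x = -70 mm, y = 0.
- strap_end (a point): Middle of the strap's free end, on its top face. The strap is a level steel bar 30 mm wide and 18 mm thick (underside 88 mm, top 106 mm above the bench), reaching 140 mm from the pivot axis; a 20 mm round nut 8 mm high sits on top 120 mm from the axis and a 18 mm black rubber pad shows below it, 4 mm above the billet while the lever is up. Only the steel fork of the cam rises at the pivot end.
- strap (a joint): Angle of the strap about its upright pivot, rad. 0 = against its stop, pointing along fixture +x, straight over the billet; positive = swung away anticlockwise seen from above (at 1.57 it points along fixture +y); range 0 to 1.9. It starts between 1.0 and 1.75. Stiff by friction: it stays where it is left and takes about 2.5 N at 80 mm from the pivot.
- lever_hinge (a point): Level hinge axis of the cam lever, on the strap's pivot axis 118 mm above the bench. It turns with the strap.
- lever_grip (a point): Middle of the lever's black grip, 70 mm from the hinge axis. The grip is 50 mm long, 24 mm wide, 16 mm thick; the lever's outer end is 95 mm from the hinge. The lever points away from the strap's free end (on the other side of the pivot) and slopes upward.
- lever (a joint): Angle of the cam lever, rad. 0 = fully raised, 60 degrees above level; it grows as the lever goes down; 0.95 = fully down against its stop, about 6 degrees above level. It starts between 0 and 0.15. Stays where it is left by friction; takes about 3 N at the grip, a little more at the end as the pad (which goes down 5 mm over the full travel) meets the billet.
- billet: Sawn aluminium round, 50 mm thick and 80 mm long, 0.3 to 0.6 kg, lying loose in the vee, its top 80 mm above the bench. Origin at its centre, its y along its length (along fixture y). Not to be lifted or shifted.
- stub: Bystander: aluminium round standing on end on the bench, 50 mm thick, 100 mm high; origin at the centre of its underside. To be left alone.
- bar: Bystander: thinner aluminium bar standing on end on the bench, 40 mm thick, 200 mm high; origin at the centre of its underside. To be left alone.
- caliper: Bystander: steel vernier caliper lying flat on the bench on the fixture's +y side, 200 mm long along its x, up to 10 mm thick, jaws 60 mm across; origin under the middle of its beam. To be left alone.

How it is judged:
On the way, in this order (a step that is already met when the one before it is completed fails the run):
1. the strap is swung over the billet, against its stop (within 0.08 rad), with the lever still up (value of joint strap below 0.08 rad and value of joint lever below 0.5 rad), for 0.2 s.
2. the cam lever is pushed fully down with the strap over the billet (value of joint lever above 0.87 rad and value of joint strap below 0.08 rad), for 0.2 s.
At the end, for the whole second after the job is handed in: The strap is within 0.08 rad of its stop over the billet, the lever is past 0.87 rad (of 0.95), the strap's pad presses on the billet with more than 2 N, the billet lies still within 10 mm of where it was, and the stub, the bar and the caliper are within 20 mm of where they were and not tipped (all of step 2 and contact force between strap and billet above 2 N and distance of billet from where it was at the start of the episode below 0.01 m and linear speed of billet below 0.02 m/s and distance of each of stub, bar, caliper from where it was at the start of the episode below 0.02 m and angle between each of stub, bar, caliper's own z axis and vertical below 0.1 rad); the robot touches nothing.
It fails at once if the lever is pushed down (past 0.6 rad) before the strap is over the billet (value of joint lever above 0.6 rad and value of joint strap above 0.12 rad).
It fails at once if the billet is lifted or shifted more than 15 mm (distance of billet from where it was at the start of the episode above 0.015 m).
It fails at once if the standing stock or the caliper is shifted or lifted more than 20 mm, or tipped (distance of any of stub, bar, caliper from where it was at the start of the episode above 0.02 m or angle between any of stub, bar, caliper's own z axis and vertical above 0.3 rad).
It also fails if it takes over 48 s, if anything falls off the work surface, if the arm or the gripper's body presses on something with over 40 N, if the wrist force passes 120 N, or if a joint passes its speed limit or range.

## Working session

There is one attempt and no reset: what is moved stays moved. The work goes in short steps, Python scripts to look and compute and a tool call to move; the robot and the scene stay as the last step left them, time stands still between calls to the robot, and variables do not carry over. Pictures are saved under pics/ and viewed, at most 10 in all, crops included, and the job is handed in when it is done.

Besides the shell and the picture viewer there is one more tool, called after "Emit:" as a command line: name --argument value ..., lists and objects as JSON in quotes. jog_arm: Moves the arm, as the interface text tells. Shifts and turns lie within -1 to 1; 1 stands for 0.25 m of shift or 180 degrees of turn. Its arguments: {"type":"object","properties":{"increments":{"type":"array"},"force":{"type":"number"}},"required":["increments"]}

```bash
mkdir -p pics
cat > h.py <<'E'
import numpy as np, cv2
from scipy.spatial.transform import Rotation as R
from workcell import env, cams, ticket, spotter
def rot(a):
    a=np.array(a,float)
    return a if a.shape==(3,3) else R.from_quat(a,scalar_first=True).as_matrix()
def cam(n):
    s=env.get_state(); c=cams.read_camera(n)
    if 'mount' in c:
        T=np.eye(4);T[:3,:3]=rot(s['orientation']);T[:3,3]=s['tcp_pos'];T=T@np.array(c['mount']);c['P'],c['R']=T[:3,3],T[:3,:3]
    else: c['P'],c['R']=np.array(c['xyz']),rot(c['attitude'])
    return c
def ray(c,uv):
    d=(np.array(uv)-[c['cx'],c['cy']])/[c['fx'],c['fy']]; r=d.copy()
    for _ in range(20): r=d/(1+c['k1']*(r@r))
    return c['R']@np.r_[r,1]
def at(c,uv,z):
    d=ray(c,uv); return c['P']+d*(z-c['P'][2])/d[2]
def save(c,n): cv2.imwrite('pics/'+n,c['pixels'][:,:,::-1])
E
cat > a.py <<'E'
from h import *
Z=dict(fixture=0,strap_pivot=.106,strap_end=.106,lever_hinge=.118,lever_grip=.17,billet=.055,stub=0,bar=0,caliper=0)
ims=[]
for n in ('top','scene'):
    c=cam(n); ims.append(c['pixels']); save(c,n+'.png'); print(n,c['P'].round(3))
    for t,z in Z.items():
        for r in spotter.landmark_of(t,n)[:1]: print(t,np.round(r['uv']),round(r['conf'],2),at(c,r['uv'],z).round(3))
print(env.get_state())
E
python3 a.py
```

```text
top [0.517 0.088 0.913]
strap_pivot [362. 216.] 0.75 [ 0.594 -0.051  0.106]
strap_end [347. 305.] 0.61 [ 0.451 -0.023  0.106]
lever_hinge [364. 217.] 0.75 [ 0.59  -0.052  0.118]
lever_grip [376. 187.] 0.89 [ 0.631 -0.063  0.17 ]
billet [289. 211.] 0.63 [0.609 0.064 0.055]
stub [299. 148.] 0.8 [0.732 0.042 0.   ]
bar [213. 193.] 0.7 [0.65  0.203 0.   ]
caliper [278. 304.] 0.6 [0.448 0.086 0.   ]
scene [0.972 0.22  0.693]
fixture [226. 233.] 0.82 [0.601 0.013 0.   ]
strap_pivot [195. 190.] 0.63 [ 0.586 -0.046  0.106]
strap_end [229. 144.] 0.68 [ 0.453 -0.027  0.106]
lever_hinge [191. 185.] 0.84 [ 0.585 -0.053  0.118]
lever_grip [174. 185.] 0.76 [ 0.628 -0.058  0.17 ]
billet [247. 226.] 0.86 [0.603 0.062 0.055]
stub [218. 295.] 0.69 [0.735 0.045 0.   ]
bar [310. 282.] 0.95 [0.657 0.207 0.   ]
caliper [282. 188.] 0.95 [0.451 0.091 0.   ]
{'clock': 1.0, 'joint_pos': array([9.96380281e-01, 3.13186647e-01, 4.60941471e-02, 1.30360433e+00,
       5.65699883e-06, 1.43120812e+00]), 'qvel': array([ 0.0001634 ,  0.00081407,  0.00103622, -0.00128723, -0.00120813,
       -0.00053772]), 'tau': array([-6.96304614e-04, -4.80476940e+01,  2.98817414e+01,  3.38634154e-04,
       -1.43293805e-04, -6.02085592e-06]), 'tcp_pos': array([0.24224212, 0.52152223, 0.23132839]), 'orientation': array([1.47359838e-05, 2.15705144e-01, 9.76458544e-01, 4.76020976e-05]), 'wrist_force': array([-0.25875967, -0.30353367, -0.83582669]), 'ft_torque': array([0.01328251, 0.0152694 , 0.00393012]), 'grip_force': 0.0, 'finger_gap': 0.08525538404482932}
```

View pics/top.png

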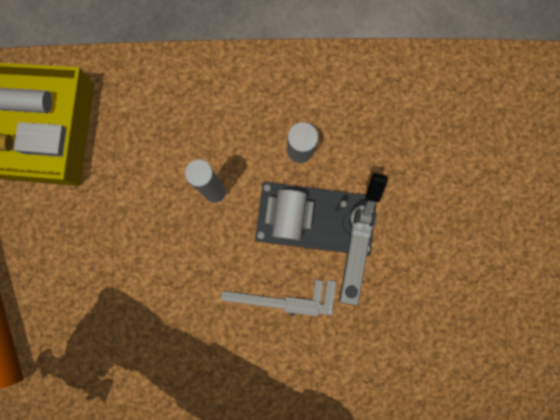

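View pics/scene.png

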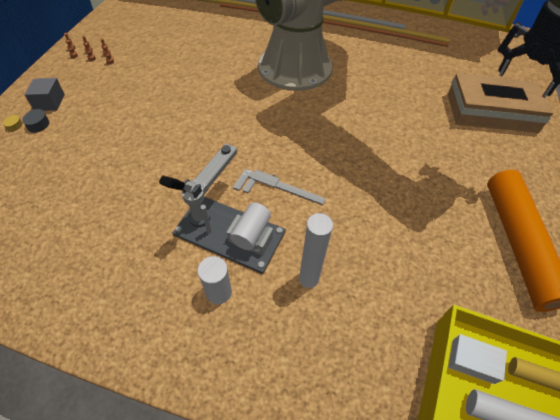

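The top view shows the fixture at about (315,217), the strap pointing down the picture from its pivot at (362,216) to its end at (347,305), and the lever grip at (376,187). The billet is at (290,213). The scene view agrees, so the strap angle is about 1.5 rad. Next I square the tool to the world axes, close the fingers and go to a point above the push start.

Emit:
jog_arm --increments '[[[0,0,0,0,0,-0.0463,255],[0,0,0,0,0,-0.0463,255],[0,0,0,0,0,-0.0463,255],[-0.07,-0.176,0,0,0,0,255],[-0.07,-0.176,0,0,0,0,255],[-0.07,-0.176,0,0,0,0,255],[-0.07,-0.176,0,0,0,0,255],[-0.07,-0.176,0,0,0,0,255],[-0.07,-0.176,0,0,0,0,255],[-0.07,-0.176,0,0,0,0,255],[-0.07,-0.176,0,0,0,0,255],[-0.07,-0.176,0,0,0,0,255],[-0.07,-0.176,0,0,0,0,255],[-0.07,-0.176,0,0,0,0,255],[-0.07,-0.176,0,0,0,0,255],[-0.07,-0.176,0,0,0,0,255],[-0.07,-0.176,0,0,0,0,255],[0,0,0,0,0,0,255]]]'

```text
clock: 2.8
tcp_pos: [0.4903, -0.0992, 0.2309]
orientation: [0.001, 0.002, 1.0, -0.001]
wrist_force: [-0.8, 0.6, -0.2]
finger_gap: -0.0001
grip_force: 0.0
```

```bash
cat > b.py <<'E'
from h import *
import sys
Z=dict(strap_pivot=.106,strap_end=.106,lever_hinge=.118,lever_grip=.178,billet=.055,fixture=0)
for n in sys.argv[2:]:
    c=cam(n); save(c,n+sys.argv[1]+'.png')
    for t,z in Z.items():
        for r in spotter.landmark_of(t,n)[:1]: print(n,t,np.round(r['uv']),round(r['conf'],2),at(c,r['uv'],z).round(3))
s=env.get_state(); print(s['clock'],s['tcp_pos'].round(4),rot(s['orientation']).round(3).tolist(),s['wrist_force'].round(1),s['finger_gap'])
E
python3 b.py 1 wrist scene
```

```text
wrist strap_pivot [325. 292.] 0.65 [ 0.591 -0.051  0.106]
wrist strap_end [358. 160.] 0.6 [ 0.454 -0.026  0.106]
wrist lever_hinge [322. 298.] 0.57 [ 0.59  -0.056  0.118]
wrist billet [415. 278.] 0.79 [0.605 0.07  0.055]
wrist fixture [360. 258.] 0.78 [0.605 0.016 0.   ]
scene strap_pivot [198. 190.] 0.67 [ 0.584 -0.041  0.106]
scene strap_end [229. 144.] 0.86 [ 0.453 -0.026  0.106]
scene lever_hinge [190. 185.] 0.83 [ 0.586 -0.055  0.118]
scene lever_grip [172. 183.] 0.77 [ 0.63  -0.057  0.178]
scene billet [250. 230.] 0.86 [0.609 0.07  0.055]
scene fixture [225. 234.] 0.75 [0.604 0.012 0.   ]
3.5 [ 0.4882 -0.0938  0.2314] [[-1.0, -0.002, 0.0], [-0.002, 1.0, -0.0], [-0.0, -0.0, -1.0]] [ 0.9 -0.4 -0.2] -0.00018884750182587815
```

Emit:
jog_arm --increments '[[[0,0,0.135,0,0,0,255],[0,0,0.135,0,0,0,255],[0,0,0.135,0,0,0,255],[0,0,0.135,0,0,0,255],[0,0,0,0,0,0.028,255],[0,0,0,0,0,0.028,255],[0.028,0.028,0,0,0,0,255],[0,0.028,0,0,0,0,255],[0,0.028,0,0,0,0,255],[0,0.028,0,0,0,0,255],[0.0073,0.0282,0,0,0,0.0222,255],[0.0073,0.0282,0,0,0,0.0222,255],[0.0073,0.0282,0,0,0,0.0222,255]]]'

```text
clock: 4.8
tcp_pos: [0.4865, -0.0433, 0.0967]
orientation: [0.001, 0.192, 0.981, -0.001]
wrist_force: [0.0, -2.6, 0.3]
finger_gap: 0.0
grip_force: 1.0
```

```bash
python3 b.py 2 scene wrist
```

```text
scene strap_pivot [194. 190.] 0.6 [ 0.586 -0.048  0.106]
scene strap_end [237. 147.] 0.98 [ 0.457 -0.007  0.106]
scene lever_hinge [193. 184.] 0.71 [ 0.582 -0.05   0.118]
scene lever_grip [168. 178.] 0.9 [ 0.622 -0.069  0.178]
scene billet [249. 224.] 0.55 [0.597 0.064 0.055]
scene fixture [225. 232.] 0.62 [0.6  0.01 0.  ]
wrist strap_end [337. 191.] 0.72 [ 0.46  -0.003  0.106]
wrist billet [468. 313.] 0.69 [0.602 0.065 0.055]
wrist fixture [379. 295.] 0.68 [0.601 0.014 0.   ]
5.5 [ 0.4859 -0.0436  0.0963] [[-0.927, 0.374, -0.0], [0.374, 0.927, 0.0], [0.0, 0.0, -1.0]] [-0.9 -0.2  0.3] -4.789817433696742e-05
```

Emit:
jog_arm --increments '[[[0.0073,0.0282,0,0,0,0.0222,255],[0.0073,0.0282,0,0,0,0.0222,255],[0.0073,0.0282,0,0,0,0.0222,255],[0.0073,0.0282,0,0,0,0.0222,255],[0.0073,0.0282,0,0,0,0.0222,255],[0.0073,0.0282,0,0,0,0.0222,255],[0.0073,0.0282,0,0,0,0.0222,255],[0.0073,0.0282,0,0,0,0.0222,255],[0.0073,0.0282,0,0,0,0.0222,255],[0.0073,0.0282,0,0,0,0.0222,255],[0.0073,0.0282,0,0,0,0.0222,255],[0.0073,0.0282,0,0,0,0.0222,255],[0.0073,0.0282,0,0,0,0.0222,255],[0.0073,0.0282,0,0,0,0.0222,255],[0.0073,0.0282,0,0,0,0.0222,255],[0.0073,0.0282,0,0,0,0.0222,255]]]'

```text
clock: 7.1
tcp_pos: [0.5525, 0.0444, 0.0961]
orientation: [-0.001, 0.682, 0.731, -0.001]
wrist_force: [-1.7, -0.9, 1.1]
finger_gap: -0.0001
grip_force: 1.3
```

```bash
python3 b.py 3 scene top
```

```text
scene strap_pivot [195. 188.] 0.89 [ 0.58  -0.049  0.106]
scene strap_end [263. 201.] 0.71 [0.571 0.086 0.106]
scene lever_hinge [193. 183.] 0.72 [ 0.578 -0.052  0.118]
scene lever_grip [164. 162.] 0.67 [ 0.591 -0.092  0.178]
scene billet [248. 225.] 0.63 [0.6   0.064 0.055]
scene fixture [225. 234.] 0.71 [0.604 0.011 0.   ]
top strap_end [275. 304.] 0.2 [0.455 0.091 0.106]
7.8 [0.5532 0.0443 0.0964] [[-0.071, 0.997, 0.0], [0.997, 0.071, 0.0], [0.0, 0.0, -1.0]] [-0.3 -1.2 -1.4] -3.5412329839543986e-06
```

View pics/scene3.png

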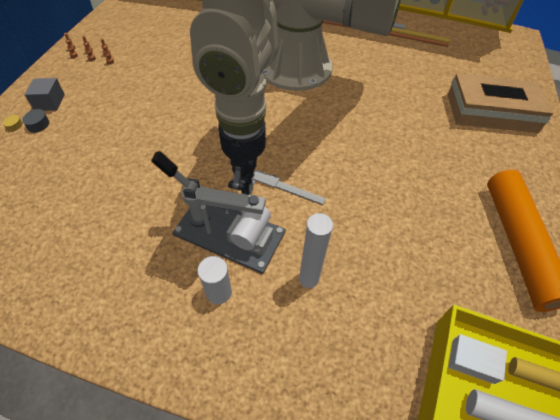

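The strap now runs from (195,188) to (263,201) with the finger behind it and about 12° left. I'll continue in smaller steps and watch the force.

Emit:
jog_arm --increments '[[[0.0073,0.0282,0,0,0,0.0222,255],[0.0073,0.0282,0,0,0,0.0222,255],[0.0036,0.014,0,0,0,0.011,255],[0,0.004,0,0,0,0,255]]]'

```text
clock: 8.2
tcp_pos: [0.5714, 0.0492, 0.0962]
orientation: [-0.0, 0.742, 0.67, -0.0]
wrist_force: [-1.8, 0.8, 1.1]
finger_gap: -0.0002
grip_force: 1.2
```

Emit:
jog_arm --increments '[[[0,0.008,0,0,0,0,255],[0,0.004,0,0,0,0,255]]]'

```text
clock: 8.4
tcp_pos: [0.5743, 0.0491, 0.0962]
orientation: [-0.001, 0.742, 0.67, 0.0]
wrist_force: [-1.6, 2.3, 1.5]
finger_gap: -0.0
grip_force: 1.3
```

Emit:
jog_arm --increments '[[[0,0.008,0,0,0,0,255],[0,0.004,0,0,0,0,255]]]'

```text
clock: 8.6
tcp_pos: [0.5766, 0.049, 0.0961]
orientation: [-0.001, 0.742, 0.67, -0.0]
wrist_force: [-5.3, 3.3, 3.7]
finger_gap: 0.0002
grip_force: 3.6
```

Emit:
jog_arm --increments '[[[0,0.004,0,0,0,0,255],[0,0,0,0,0,0,255]]]'

```text
clock: 8.8
tcp_pos: [0.5767, 0.049, 0.0961]
orientation: [-0.002, 0.742, 0.67, -0.001]
wrist_force: [-6.7, 2.9, 4.4]
finger_gap: -0.0001
grip_force: 4.2
```

Emit:
jog_arm --increments '[[[0,0.006,0,0,0,0,255],[0,0,0,0,0,0,255]]]'

```text
clock: 9.0
tcp_pos: [0.5768, 0.049, 0.096]
orientation: [-0.003, 0.742, 0.67, -0.002]
wrist_force: [-11.1, 4.3, 6.4]
finger_gap: -0.0001
grip_force: 6.3
```

```bash
python3 b.py 4 scene
```

```text
scene strap_pivot [194. 188.] 0.74 [ 0.582 -0.051  0.106]
scene strap_end [259. 215.] 0.76 [0.604 0.087 0.106]
scene lever_hinge [190. 185.] 0.7 [ 0.584 -0.055  0.118]
scene lever_grip [169. 161.] 0.62 [ 0.586 -0.085  0.178]
scene billet [247. 226.] 0.63 [0.604 0.062 0.055]
scene fixture [226. 234.] 0.64 [0.604 0.012 0.   ]
9.35 [0.5768 0.049  0.096 ] [[0.102, 0.995, -0.006], [0.995, -0.102, 0.001], [0.001, -0.006, -1.0]] [-10.6   3.8   6. ] -0.00030138546522859544
```

The TCP stalls while the force rises, so the strap is against its stop. I'll back off, go up and move over the pivot on the inner side of the lever.

Emit:
jog_arm --increments '[[[0,-0.08,0,0,0,0,255],[0,-0.09,0,0,0,0,255],[0,0,-0.17,0,0,0,255],[0,0,-0.17,0,0,0,255],[0,0,-0.17,0,0,0,255],[-0.14,0.084,0,0,0,0,255],[-0.14,0.084,0,0,0,0,255],[-0.14,0.084,0,0,0,0,255],[0,0,0,0,0,0,255]]]'

```text
clock: 10.25
tcp_pos: [0.5924, -0.0634, 0.2236]
orientation: [0.002, 0.744, 0.668, 0.0]
wrist_force: [-0.5, 0.8, -0.3]
finger_gap: 0.0002
grip_force: 0.0
```

```bash
python3 b.py 5 scene top wrist; python3 -c "
import cv2,numpy as np
a=cv2.imread('pics/scene5.png')[110:260,110:310];b=cv2.imread('pics/wrist5.png')
cv2.imwrite('pics/c5.png',np.hstack([cv2.resize(a,(400,300)),cv2.resize(b,(400,300))]))"
```

```text
scene strap_pivot [193. 190.] 0.65 [ 0.586 -0.051  0.106]
scene strap_end [256. 218.] 0.69 [0.612 0.086 0.106]
scene lever_hinge [191. 184.] 0.67 [ 0.582 -0.054  0.118]
scene lever_grip [162. 162.] 0.83 [ 0.591 -0.096  0.178]
scene billet [245. 225.] 0.92 [0.603 0.058 0.055]
scene fixture [226. 236.] 0.72 [0.607 0.014 0.   ]
top strap_pivot [362. 217.] 0.86 [ 0.592 -0.051  0.106]
top strap_end [277. 209.] 0.67 [0.607 0.085 0.106]
top lever_hinge [362. 218.] 0.56 [ 0.59  -0.05   0.118]
top billet [292. 214.] 0.68 [0.603 0.06  0.055]
top fixture [312. 219.] 0.59 [0.6   0.022 0.   ]
wrist strap_pivot [277. 192.] 0.69 [ 0.59  -0.049  0.106]
wrist strap_end [282.  26.] 0.69 [0.608 0.087 0.106]
wrist lever_hinge [278. 198.] 0.59 [ 0.591 -0.051  0.118]
wrist billet [277.  67.] 0.76 [0.602 0.066 0.055]
wrist fixture [280. 122.] 0.87 [0.601 0.013 0.   ]
11.3 [ 0.5898 -0.0584  0.2238] [[0.103, 0.995, 0.0], [0.995, -0.103, 0.0], [0.0, 0.0, -1.0]] [-0.7 -0.6  0.2] -0.000141595920176629
```

View pics/c5.png

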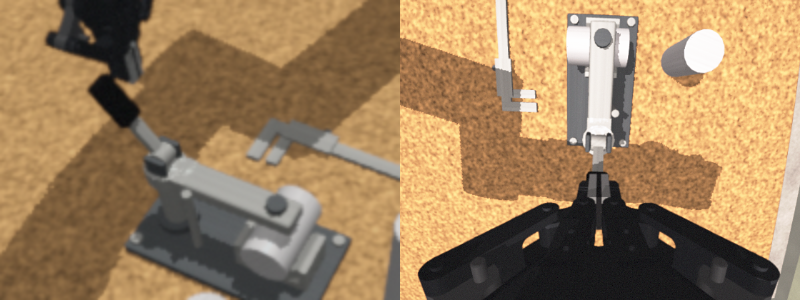

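The crop shows the strap over the billet and against the pin, and the lever raised with the fingertip just on its inner side, in line with it. Now I push the lever down along its arc, first part way.

Emit:
jog_arm --increments '[[[0,0,0.074,0,0,0,255],[0,0,0.074,0,0,0,255],[-0.022,0,0,0,0,0,255],[-0.022,0,0,0,0,0,255],[-0.023,0,0.013,0,0,0,255],[-0.023,0,0.013,0,0,0,255],[-0.0206,0,0.0166,0,0,0,255],[-0.0206,0,0.0166,0,0,0,255],[-0.0172,0,0.0198,0,0,0,255],[-0.0172,0,0.0198,0,0,0,255],[0,0,0,0,0,0,255]]]'

```text
clock: 12.4
tcp_pos: [0.5851, -0.1001, 0.1611]
orientation: [-0.0, 0.743, 0.67, -0.0]
wrist_force: [0.7, 0.6, 1.0]
finger_gap: -0.0002
grip_force: 0.0
```

```bash
python3 b.py 6 scene|egrep -v 'fix'; python3 -c "
import cv2
cv2.imwrite('pics/c6.png',cv2.resize(cv2.imread('pics/scene6.png')[110:260,110:310],(600,450)))"
```

```text
scene strap_pivot [194. 189.] 0.63 [ 0.583 -0.05   0.106]
scene strap_end [255. 216.] 0.78 [0.608 0.082 0.106]
scene lever_hinge [190. 184.] 0.75 [ 0.583 -0.056  0.118]
scene lever_grip [160. 166.] 0.83 [ 0.601 -0.096  0.178]
scene billet [248. 224.] 0.75 [0.6   0.063 0.055]
12.75 [ 0.5854 -0.0993  0.1619] [[0.102, 0.995, -0.0], [0.995, -0.102, 0.0], [0.0, -0.0, -1.0]] [-0.3  0.3  0.1] -6.575699045263125e-05
```

View pics/c6.png

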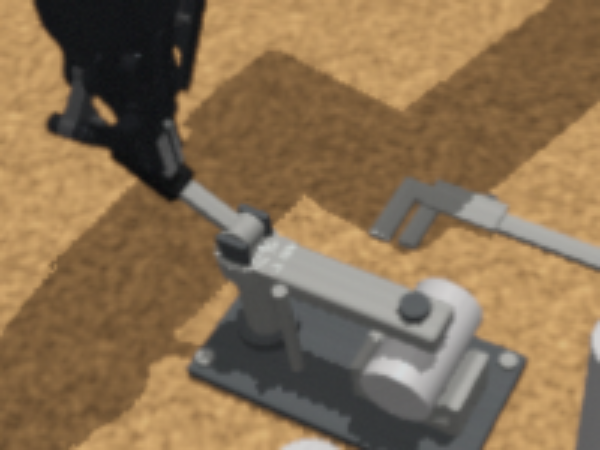

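The lever has come down to about 30° with the tip on its grip (crop 175,180), and the strap is still at its stop. I'll continue to the end.

Emit:
jog_arm --increments '[[[-0.0136,0,0.0224,0,0,0,255],[-0.0136,0,0.0224,0,0,0,255],[-0.0094,0,0.0246,0,0,0,255],[-0.0094,0,0.0246,0,0,0,255],[-0.0026,0,0.0102,0,0,0,255],[0,0,0,0,0,0,255]]]'

```text
clock: 13.35
tcp_pos: [0.5841, -0.1119, 0.1355]
orientation: [-0.0, 0.743, 0.67, -0.0]
wrist_force: [-0.3, -0.4, -0.5]
finger_gap: 0.0
grip_force: 0.0
```

Emit:
jog_arm --increments '[[[0,0,0.008,0,0,0,255],[0,0,0,0,0,0,255]]]'

```text
clock: 13.55
tcp_pos: [0.5842, -0.1118, 0.1341]
orientation: [0.0, 0.742, 0.67, -0.0]
wrist_force: [-0.5, -1.4, 2.9]
finger_gap: -0.0001
grip_force: 1.0
```

Emit:
jog_arm --increments '[[[0,0,0.008,0,0,0,255],[0,0,0,0,0,0,255]]]'

```text
clock: 13.75
tcp_pos: [0.5843, -0.1121, 0.1325]
orientation: [0.0, 0.743, 0.67, -0.0]
wrist_force: [-1.4, -2.1, 4.4]
finger_gap: 0.0005
grip_force: 2.1
```

Emit:
jog_arm --increments '[[[0,0,0.008,0,0,0,255],[0,0,0,0,0,0,255]]]'

```text
clock: 13.95
tcp_pos: [0.5845, -0.1122, 0.1321]
orientation: [0.001, 0.743, 0.67, 0.0]
wrist_force: [-5.3, -2.2, 14.1]
finger_gap: 0.0001
grip_force: 6.6
```

Emit:
jog_arm --increments '[[[0,0,0.008,0,0,0,255],[0,0,0,0,0,0,255]]]'

```text
clock: 14.15
tcp_pos: [0.5846, -0.1122, 0.1318]
orientation: [0.002, 0.743, 0.67, 0.0]
wrist_force: [-7.7, -2.0, 22.8]
finger_gap: 0.0
grip_force: 11.2
```

Emit:
jog_arm --increments '[[[0,0,0.008,0,0,0,255],[0,0,0,0,0,0,255]]]'

```text
clock: 14.35
tcp_pos: [0.5848, -0.1122, 0.1316]
orientation: [0.003, 0.742, 0.67, 0.001]
wrist_force: [-10.7, -0.3, 32.0]
finger_gap: 0.0003
grip_force: 15.9
```

Emit:
jog_arm --increments '[[[0,0,-0.03,0,0,0,255],[0,0,-0.15,0,0,0,255],[0,0,-0.2,0,0,0,255],[0,0,-0.2,0,0,0,255],[-0.15,-0.1,0,0,0,0,255],[-0.15,-0.1,0,0,0,0,255],[-0.15,-0.1,0,0,0,0,255],[0,0,0,0,0,0,255]]]'

```text
clock: 15.15
tcp_pos: [0.4955, -0.2187, 0.2708]
orientation: [-0.0, 0.744, 0.668, -0.0]
wrist_force: [0.3, 0.5, -0.4]
finger_gap: -0.0001
grip_force: 0.0
```

```bash
python3 b.py 7 scene top; python3 -c "
import cv2,numpy as np
f=lambda n,y,x:cv2.resize(cv2.imread(n)[y:y+150,x:x+200],(400,300))
cv2.imwrite('pics/c7.png',np.hstack([f('pics/scene7.png',110,110),f('pics/top7.png',150,220)]))"
```

```text
scene strap_pivot [256. 219.] 0.74 [0.614 0.086 0.106]
scene strap_end [256. 214.] 0.8 [0.603 0.083 0.106]
scene lever_hinge [191. 186.] 0.77 [ 0.587 -0.052  0.118]
scene lever_grip [160. 173.] 0.59 [ 0.616 -0.089  0.178]
scene billet [248. 226.] 0.56 [0.603 0.064 0.055]
scene fixture [230. 234.] 0.87 [0.599 0.02  0.   ]
top strap_pivot [363. 219.] 0.68 [ 0.589 -0.053  0.106]
top strap_end [278. 207.] 0.9 [0.611 0.084 0.106]
top lever_hinge [364. 217.] 0.94 [ 0.591 -0.053  0.118]
top lever_grip [411. 223.] 0.88 [ 0.575 -0.112  0.178]
top billet [288. 213.] 0.57 [0.605 0.067 0.055]
top fixture [314. 220.] 0.86 [0.599 0.018 0.   ]
15.85 [ 0.4983 -0.2156  0.271 ] [[0.102, 0.995, 0.0], [0.995, -0.102, 0.0], [0.0, 0.0, -1.0]] [-1.  -0.4  0.2] -6.695974164540962e-05
```

View pics/c7.png

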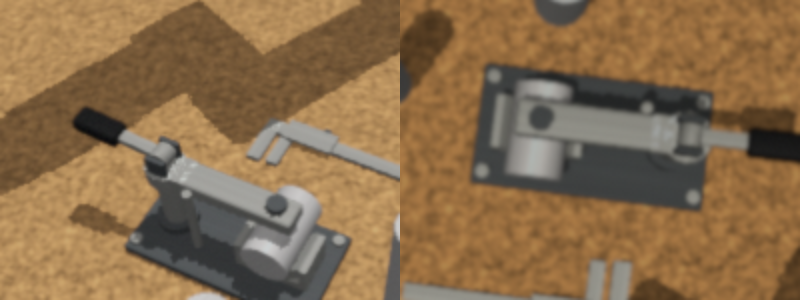

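The crops show the strap along the plate over the billet, the lever nearly level and in line with it, and the hand clear. The tip stalled at z = 0.132 with the force rising, which fits the lever's end stop.

```bash
python3 -c "
from h import *
print(ticket.hand_in())"
```

```text
the job is handed in; nothing more can be done
None
```

I swung the strap onto its stop over the billet, then pushed the cam lever fully down onto its own stop. The hand is clear and the job is handed in at about 16 s; no verdict came back, and I did not measure the pad's force on the billet directly.

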